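# Stand the panel lamp on its spring-loaded prop leg

## Task

The grey panel lamp stands upright on the black mat, lit face towards the jar, with its yellow prop leg folded against its back. Swing the leg out until its springs snap it over and it stays locked open, let go of it, then take the lamp by its top edge and tip it back under control, without letting it drop, until it leans on the leg; leave it standing there on the mat where it was and facing the same way. Do not let the lamp fall over, and leave the jar, the timer and the tall bottle where they are.

Things in the scene. Friction and masses are not known exactly. Their poses are not given: they have to be found in the camera images.
- lamp: flat grey panel lamp, loose, 0.85 to 1.15 kg, 36 mm thick (x), 130 mm wide (y), 190 mm tall (z), upright. Origin: centre of its underside, on the mat. +x: out of the white lit face; -x: out of the back with the leg, to the robot's right. Tipped back it turns about its bottom rear edge; past about 0.19 rad it topples back by itself. At the end the leg lets it lean about 0.44 rad
- lamp_top (a point): centre of the lamp's top edge, 190 mm above its underside; grip here across the 36 mm thickness. Two steel hinge cheeks stand 31 mm out from the back at y = +-22 mm, from 103 to 143 mm above the underside; above them the back is plain
- lamp_bottom_edge (a point): middle of the bottom rear edge of the lamp (x = -18 mm, z = 0 in the lamp's frame), about which it tips back
- leg_hinge (a point): middle of the leg's hinge on the lamp: 38 mm behind the lamp's mid-plane (20 mm behind its back), 118 mm above its underside; the axis is parallel to the lamp's y
- leg (a joint): angle of the yellow prop leg, rad. 0: folded, hanging straight down along the back (foot 10 mm above the mat); grows as the foot swings away from the back, to a stop at 0.87. Two springs press it to 0 below the dead centre at about 0.56 and to the stop beyond it; about 1.5 N at the finger grip starts it. Locked: against the stop, over 0.8. The leg is a bar 16 mm wide, 10 mm thick
- leg_grip (a point): centre of the yellow finger grip low on the leg, a block 16 mm wide along the hinge axis (pinch it across this), 30 mm deep, 26 mm high. It lies 78 mm down the leg from the hinge and 19 mm behind the leg's centre line; folded: 57 mm behind the lamp's mid-plane, 40 mm above its underside. The lamp's back is in the way from straight above: come from behind, tilted about 45 degrees
- leg_foot (a point): end of the leg's round rubber foot (6 mm radius), 108 mm from the hinge; with the leg locked it meets the mat when the lamp leans back about 0.44 rad (25 degrees)
- mat: fixed black rubber mat with white corner marks, 240 mm (x) x 190 mm (y) x 3 mm; origin at the centre of its underside on the table; its x points roughly to the robot's left. The lamp stands about 65 mm from its centre towards its +x end, roughly square to it
- jar: clear sample jar with a white lid, 48 mm wide, 80 mm tall, bystander in front of the lit face; origin at the centre of its underside
- timer: white lab timer with a red button, lying flat, 58 x 62 x 18 mm, bystander in front of the lit face, off the mat; origin at the centre of its underside
- bottle: tall translucent plastic bottle, 83 mm wide, 150 mm tall, bystander to the left; origin at the centre of its underside

How it is judged:
On the way:
1. the leg is locked open and let go (value of joint leg above 0.8 rad and contact force between the fingers and leg below 0.1 N), for 0.2 s.
At the end, for the whole second after the job is handed in: The leg is locked at its stop (over 0.8 rad), its foot stands on the mat, and the lamp, let go and at rest, leans back on it by 0.35 to 0.52 rad, with its bottom edge within 40 mm of where it started, level, and square to the mat within 0.3 rad (value of joint leg above 0.8 rad and angle between lamp's own z axis and vertical between 0.35 and 0.52 rad and angle between lamp's own y axis and vertical between 1.48 and 1.66 rad and contact force between leg and mat above 0.3 N and distance of lamp_bottom_edge from where it was at the start of the episode below 0.04 m and angle between the y axis of lamp and the y axis of mat, either way round below 0.3 rad and linear speed of lamp below 0.02 m/s and contact force between the fingers and lamp below 0.1 N); the robot touches nothing.
It fails at once if the lamp falls over or is laid down (angle between lamp's own z axis and vertical above 0.7 rad).
It fails at once if the lamp is let drop: it turns faster than 1.8 rad/s (angular speed of lamp above 1.8 rad/s).
It fails at once if the jar, timer or bottle is moved more than 30 mm (distance of any of jar, timer, bottle from where it was at the start of the episode above 0.03 m).
It also fails if it takes over 61 s, if anything falls off the work surface, if the arm or the gripper's body presses on something with over 40 N, if the wrist force passes 120 N, or if a joint passes its speed limit or range.

## Robot

A 6-joint arm with a two-finger parallel gripper is mounted at the origin on a cart in front of the work surface, level with it; the furniture and walls round the work are solid. World frame = base frame: x ahead of the robot, y to its left, z up, the work surface at z = 0. Lengths are in m, angles in rad, forces in N, time in s.
With the tool pointing down it reaches from about 0.35 to 0.775 m from the base axis. Payload 5.5 kg.
Tool frame: the origin (TCP) lies midway between the tips of the shut fingers; the grasp point (between the pads) lies 19 mm behind it; z points along the fingers, y is the line along which they close (so a half turn about z gives the same grasp; the last joint's range is limited). The gripper opens to 85 mm and grips with 20 to 120 N. Pads are 22 mm wide; open, the fingers measure 114 mm over their backs; the gripper's body (76 mm by 85 mm) begins 54 mm behind the grasp point. The pads swing forward as they close: fully open they stand 13 mm farther back than shut.
Start: joints at [-1.281, 0.313, 0.046, 1.304, 0, 1.431], TCP at [0.24, -0.523, 0.231] pointing down, gripper open.
Joint ranges: [-2.76, 2.76], [-0.86, 1.69], [-1.03, 1.26], [-2.2, 2.34], [-1.47, 1.5], [-3.14, 3.14]. Speed limits (rad/s): [2.57, 2.57, 3.14, 3.14, 3.14, 3.14].

## Interface

Orientations are given as a unit quaternion [w, x, y, z].
In Python, from workcell import telemetry, imaging, env gives the robot as it stands. The module is installed in compiled form; this text tells all that it offers.
- The arm moves only by the tool step_arm, never from a script. Its argument "moves" is a list of rows, each a list of 3 entries, a list of its own where there are three numbers: the shift along the tool's x, y, z in mm, then the turn, a rotation vector about the tool's x, y, z in rad, then the finger opening in mm, from 0 to 85.4. A call has 1 to 8 rows; each row is the pose to reach, as a shift and turn from the pose commanded when the call began, along the tool's axes at that moment; what a row does not reach only later rows make up. A row lasts 1/12 s, in which the tool goes at most 41.7 mm and 7.16 degrees, less where a joint would pass 70% of its speed; a pose out of reach is approached as far as the arm can. A call with a gripper value outside its range is refused whole. The fingers move at their own pace and stop on an object; "grip_force" is the grip in N (left out, the last holds). Time passes only in rows, so rows that repeat a pose let the fingers close. It gives the time, the measured TCP pose, the force, the opening and the grip force at its end, in the units of the state.
- telemetry.get_state(): the state, without advancing time (a new reading comes with each control period).
- imaging.read_camera(name): name is "scene" or "top" or "wrist"; returns the picture (400x640x3 uint8, red, green, blue); there is no depth.
- imaging.camera_params(name): a dict with "camera_matrix" (3x3 intrinsics, pixels), "D" ([k1, k2, p1, p2, k3] as OpenCV has them; the pictures are not rectified), "pose" (4x4, takes a point from camera to world coordinates). Camera axes: x right, y up, looking along -z (the intrinsics and any distortion apply to the point x, -y, -z); pixel columns grow to the right and rows downward; lengths in m; the calibration is good to about 2 mm. A picture is of the moment at which its call begins: read the wrist's pose just before it. camera_params takes no time and is no camera call; for the wrist camera it gives the pose at the moment of the call.
- env.hand_in(): hands the job in; it is judged then, once.
The state is a dict: "clock": time; "joint_pos": joint angles; "qvel": joint speeds; "tau": joint torques, N m; "tcp_pos": TCP position; "orientation": TCP orientation; "wrist_force": force on the tool from outside, world axes, zero at the start; "ft_torque": the same for the moment, N m; "finger_gap": finger opening in m; "grip_force": force on a finger pad.
Only numpy, scipy, OpenCV 4.12 (cv2) and the standard library are available. Lean on these libraries where they do the work, as an engineer would, in place of code of your own. Each camera call takes 0.05 s, during which the arm holds its last target. There are 200 camera calls.

## Working session

There is one attempt and no reset: what is moved stays moved. The work goes in short steps, Python scripts to look and compute and a tool call to move; the robot and the scene stay as the last step left them, time stands still between calls to the robot, and variables do not carry over. Pictures are saved under pics/ and viewed, at most 11 in all, crops included, and the job is handed in when it is done.

Besides the shell and the picture viewer there is one more tool, called after "Call:" as name(argument=value, ...), one argument or row to a line, values as JSON. step_arm: Moves the arm, as the interface text tells. Its arguments: {"type":"object","properties":{"moves":{"type":"array"},"grip_force":{"type":"number"}},"required":["moves"]}

```bash
mkdir -p pics; cat > h.py <<'E'
import numpy as np, cv2
from scipy.spatial.transform import Rotation as R
from workcell import telemetry, imaging, env
def cam(n):
    p=imaging.camera_params(n); return np.array(p["camera_matrix"]),np.array(p["D"],float),np.array(p["pose"])
def ray(c,uv):
    K,D,T=c; q=cv2.undistortPoints(np.array([[uv]],float),K,D)[0,0]
    return T[:3,3],T[:3,:3]@np.array([q[0],-q[1],-1.])
def onz(c,uv,z):
    o,d=ray(c,uv); return o+d*(z-o[2])/d[2]
def two(c1,u1,c2,u2):
    o1,d1=ray(c1,u1);o2,d2=ray(c2,u2)
    s=np.linalg.lstsq(np.c_[d1,-d2],o2-o1,rcond=None)[0]
    a,b=o1+s[0]*d1,o2+s[1]*d2; return (a+b)/2,np.linalg.norm(a-b)
def proj(c,P):
    K,D,T=c; q=(np.atleast_2d(P)-T[:3,3])@T[:3,:3]*[1,-1,-1]
    return cv2.projectPoints(q,np.zeros(3),np.zeros(3),K,D)[0][:,0]
def snap(n,f=None):
    im=imaging.read_camera(n)[...,::-1].copy()
    if f: cv2.imwrite('pics/'+f,im)
    return im
E
python3 - <<'E'
from h import *
for n in("scene","top"): 
    snap(n,n+'0.png'); print(cam(n)[2].round(3))
print(telemetry.get_state())
E
```

```text
[[-0.766  0.403 -0.501  0.045]
 [-0.643 -0.472  0.602  0.764]
 [ 0.006  0.784  0.621  0.749]
 [ 0.     0.     0.     1.   ]]
[[-0.022  0.989 -0.144  0.424]
 [-0.999 -0.017  0.038  0.187]
 [ 0.035  0.145  0.989  1.011]
 [ 0.     0.     0.     1.   ]]
{'clock': 0.1, 'joint_pos': array([-1.28061250e+00,  3.13981166e-01,  4.51153501e-02,  1.30357571e+00,
       -3.96232738e-05,  1.43119224e+00]), 'qvel': array([ 0.00019085, -0.00223419,  0.00377257, -0.00121444, -0.00104768,
        0.00141579]), 'tau': array([ 2.96819409e-03, -4.81726241e+01,  2.99243277e+01,  1.27921673e-02,
       -5.55375641e-05, -1.20061631e-05]), 'tcp_pos': array([ 0.23944234, -0.52229514,  0.23047554]), 'orientation': array([-8.18780495e-04,  9.76998679e-01,  2.13243768e-01, -8.16305397e-05]), 'wrist_force': array([ 0.85615459, -0.41915314, -0.75689802]), 'ft_torque': array([ 0.02238055, -0.02210264,  0.01637885]), 'grip_force': 0.0, 'finger_gap': 0.08538516699691048}
```

View pics/scene0.png

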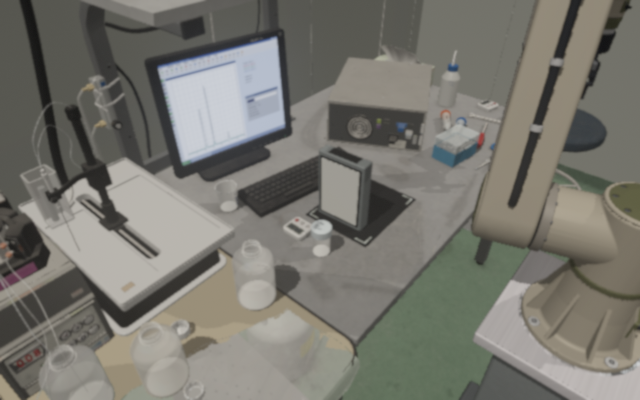

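View pics/top0.png

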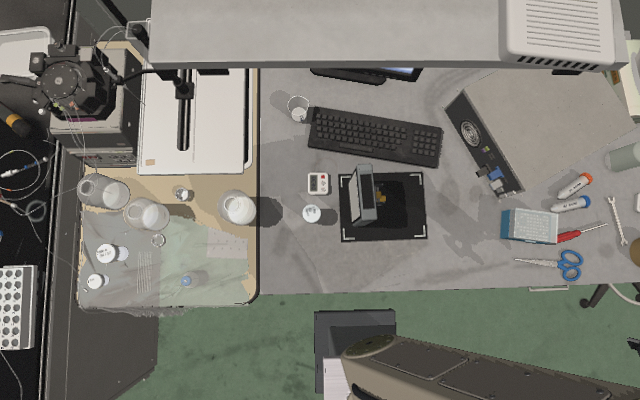

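Scene: the lamp stands at about (345,188) on the mat, with the jar at (321,238). Top: the mat spans (340-427, 173-241), the lamp is around (363,195), and the yellow leg is at about (380,198). I'll enlarge that area.

```bash
python3 - <<'E'
from h import *
im=cv2.imread('pics/top0.png')[160:250,325:440]
cv2.imwrite('pics/c0.png',cv2.resize(im,None,fx=6.5,fy=6.5,interpolation=cv2.INTER_CUBIC))
c=cam("top")
im=cv2.imread('pics/top0.png')
# black mat mask -> min area rect
g=cv2.cvtColor(im,cv2.COLOR_BGR2GRAY)
m=((g<60)*255).astype(np.uint8); m[:165]=0;m[250:]=0;m[:,:335]=0;m[:,435:]=0
pts=cv2.findNonZero(m); r=cv2.minAreaRect(pts); b=cv2.boxPoints(r)
P=np.array([onz(c,u,.003) for u in b]);print(b.round(1).tolist(),P.round(4).tolist(),[np.linalg.norm(P[i]-P[i-1]).round(4) for i in range(4)],P.mean(0))
h=cv2.cvtColor(im,cv2.COLOR_BGR2HSV)
y=cv2.inRange(h,(18,120,80),(35,255,255));y[:165]=0;y[250:]=0;y[:,:335]=0;y[:,435:]=0
q=cv2.findNonZero(y);print(cv2.boundingRect(q),q[:,0].mean(0))
E
```

```text
[[337.70001220703125, 168.1999969482422], [434.0, 164.3000030517578], [436.8999938964844, 237.60000610351562], [340.6000061035156, 241.39999389648438]] [[0.6584, 0.1062, 0.003], [0.666, -0.1682, 0.003], [0.459, -0.1627, 0.003], [0.4544, 0.1039, 0.003]] [np.float64(0.2039), np.float64(0.2745), np.float64(0.2071), np.float64(0.2667)] [ 0.55946289 -0.03020677  0.003     ]
(376, 192, 10, 10) [380.55932203 196.59322034]
```

View pics/c0.png

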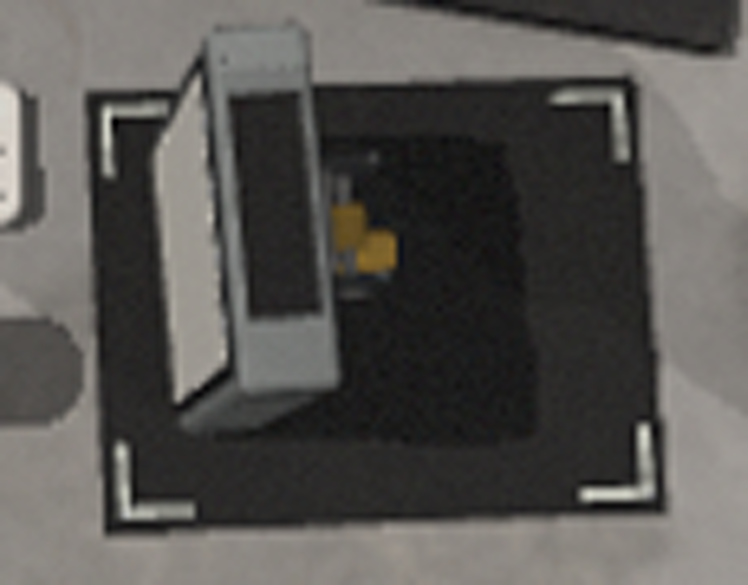

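The crop shows the mat corners at (88,92), (632,77), (665,510) and (107,532). The lamp's top-face corners are at (207,30), (307,28), (338,385) and (243,390), and the grip block is at about (377,250).

```bash
python3 - <<'E'
from h import *
c=cam("top")
f=lambda u:(np.array(u)+.5)/6.5-.5+np.array([325,160])
M=np.array([onz(c,f(u),.003) for u in [(88,92),(632,77),(665,510),(107,532)]])
L=np.array([onz(c,f(u),.193) for u in [(207,30),(307,28),(338,385),(243,390)]])
n=np.linalg.norm
for A in(M,L): print(A.round(4).tolist(),A.mean(0).round(4),[n(A[i]-A[i-1]).round(4) for i in range(4)])
# lamp long edge dirs (y of lamp): x axis = toward robot left; y = z cross x
print('mat x',(M[0]+M[3]-M[1]-M[2]).round(4),'lamp edges',np.rad2deg([np.arctan2(*(a-b)[[1,0]]) for a,b in[(L[0],L[3]),(L[1],L[2])]]), 'mat',np.rad2deg([np.arctan2(*(a-b)[[1,0]]) for a,b in[(M[0],M[1]),(M[3],M[2]),(M[0],M[3]),(M[1],M[2])]]))
print('grip',onz(c,f((377,250)),.056))
for u in[(318,183),(311,213),(238,208)]: print(onz(c,u,.05).round(3))
E
```

```text
[[0.6425, 0.1055, 0.003], [0.6459, -0.1318, 0.003], [0.4584, -0.1346, 0.003], [0.4544, 0.1027, 0.003]] [ 0.5503 -0.0145  0.003 ] [np.float64(0.1881), np.float64(0.2373), np.float64(0.1875), np.float64(0.2373)]
[[0.623, 0.0783, 0.193], [0.6233, 0.043, 0.193], [0.4973, 0.0375, 0.193], [0.4962, 0.0704, 0.193]] [0.5599 0.0573 0.193 ] [np.float64(0.127), np.float64(0.0353), np.float64(0.1261), np.float64(0.0329)]
mat x [-0.0073  0.4746  0.    ] lamp edges [3.58331816 2.50512042] mat [90.81878852 90.95454419  0.83043799  0.84464337]
grip [ 0.56400487 -0.00579599  0.056     ]
[0.608 0.163 0.05 ]
[0.529 0.183 0.05 ]
[0.545 0.373 0.05 ]
```

```bash
cat >> h.py <<'E'
YAW=np.deg2rad(93.); C=np.array([.560,.057,.003])
XL=np.array([np.cos(YAW),np.sin(YAW),0]); ZW=np.array([0,0,1.]); YL=np.cross(ZW,XL)
def W(x,y,z): return C+x*XL+y*YL+z*ZW
def go(pos,Rm):
    s=telemetry.get_state(); q=s['orientation']; R0=R.from_quat(np.r_[q[1:],q[0]])
    print('shift mm',(R0.inv().apply(pos-s['tcp_pos'])*1e3).round(1).tolist(),'turn',(R0.inv()*R.from_matrix(Rm)).as_rotvec().round(3).tolist())
def tilt(a): # tool z = lamp +x*cos(a) - z*sin(a), tool y=-lamp y
    z=XL*np.cos(a)-ZW*np.sin(a); y=-YL; return np.c_[np.cross(y,z),y,z]
def st():
    s=telemetry.get_state(); q=s['orientation']
    print('t',round(s['clock'],2),s['tcp_pos'].round(4),'q',s['joint_pos'].round(2),'F',s['wrist_force'].round(1),'gap',round(s['finger_gap'],4),'gf',s['grip_force']); return s
E
python3 - <<'E'
from h import *
Rm=tilt(np.pi/4)
go(W(-.057,0,.040)+Rm[:,2]*(.019-.13),Rm)
E
```

```text
shift mm [482.8, -266.9, 109.5] turn [0.466, 0.687, -1.129]
```

Call:
step_arm(
  moves=[
    [[40, -20, 0], [0.04, 0.06, -0.1], 85],
    [[80, -44, 0], [0.08, 0.12, -0.2], 85],
    [[120, -66, 0], [0.12, 0.18, -0.3], 80],
    [[160, -88, 0], [0.16, 0.24, -0.4], 70],
    [[200, -110, 0], [0.2, 0.3, -0.5], 60],
    [[230, -128, 0], [0.24, 0.36, -0.6], 50],
    [[260, -145, 0], [0.28, 0.42, -0.7], 50],
    [[290, -160, 0], [0.33, 0.48, -0.8], 50],
  ],
)

```text
clock: 0.77
tcp_pos: [0.4371, -0.2547, 0.2317]
orientation: [-0.204, 0.777, 0.564, 0.192]
wrist_force: [0.6, -0.3, 1.0]
finger_gap: 0.0493
grip_force: 0.0
```

```bash
python3 - <<'E'
from h import *
st();Rm=tilt(np.pi/4)
go(W(-.057,0,.040)+Rm[:,2]*(.019-.13),Rm)
E
```

```text
t 0.77 [ 0.4371 -0.2547  0.2317] q [-0.92  0.47  0.14  1.66  0.39  0.88] F [ 0.6 -0.3  1. ] gap 0.0493 gf 0.0
shift mm [120.2, 85.6, 196.0] turn [0.133, 0.206, -0.328]
```

Call:
step_arm(
  moves=[
    [[20, 14, 24], [0.03, 0.05, -0.08], 50],
    [[40, 28, 50], [0.06, 0.1, -0.16], 50],
    [[60, 42, 80], [0.1, 0.15, -0.24], 50],
    [[80, 57, 110], [0.133, 0.206, -0.328], 50],
    [[95, 68, 140], [0.133, 0.206, -0.328], 50],
    [[110, 78, 170], [0.133, 0.206, -0.328], 50],
    [[120.2, 85.6, 196], [0.133, 0.206, -0.328], 50],
    [[120.2, 85.6, 196], [0.133, 0.206, -0.328], 50],
  ],
)

```text
clock: 1.43
tcp_pos: [0.5667, -0.0759, 0.1164]
orientation: [-0.28, 0.636, 0.67, 0.262]
wrist_force: [-0.9, -0.2, 0.4]
finger_gap: 0.05
grip_force: 0.0
```

```bash
python3 - <<'E'
from h import *
st();Rm=tilt(np.pi/4)
go(W(-.057,0,.040)+Rm[:,2]*(.019-.13),Rm)
c=cam("wrist"); im=snap("wrist","w0.png")
y=cv2.inRange(cv2.cvtColor(im,cv2.COLOR_BGR2HSV),(15,110,60),(35,255,255))
n,_,s,ce=cv2.connectedComponentsWithStats(y); print(s.tolist(),ce.round(1).tolist())
print('pred grip',proj(c,[W(-.057,0,.04),W(-.038,0,.118),W(-.072,0,.053),W(-.072,8e-3,.053),W(-.072,-8e-3,.053),W(-.072,8e-3,.027),W(-.072,-8e-3,.027)]).round(1).tolist())
E
```

```text
t 1.43 [ 0.5667 -0.0759  0.1164] q [-0.59  0.72  0.14  1.54  0.6   0.76] F [-0.9 -0.2  0.4] gap 0.05 gf 0.0
shift mm [1.9, 0.3, -5.3] turn [-0.006, -0.001, -0.003]
[[0, 0, 640, 400, 253640], [312, 105, 26, 112, 2360]] [[319.5, 199.9], [324.4, 157.3]]
pred grip [[323.4, 195.6], [322.9, 115.7], [323.3, 204.2], [313.5, 204.2], [333.1, 204.2], [314.5, 217.4], [332.4, 217.3]]
```

View pics/w0.png

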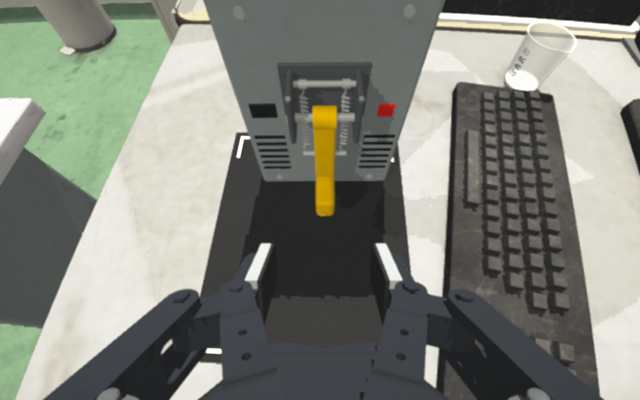

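The wrist view matches my prediction: the grip bottom is at (325,216) against 217 predicted, and the hinge is at (324,117) against 116. The sideways offset is about +1.5 mm in world x. I'll move in and pinch.

Call:
step_arm(
  moves=[
    [[1, 1, 25], [0, 0, 0], 45],
    [[2, 2, 50], [0, 0, 0], 40],
    [[2, 2, 75], [0, 0, 0], 40],
    [[2, 2, 95], [0, 0, 0], 40],
    [[2, 2, 110], [0, 0, 0], 40],
    [[2, 2, 120], [0, 0, 0], 40],
    [[2, 2, 124], [0, 0, 0], 40],
    [[2, 2, 124], [0, 0, 0], 40],
  ],
  grip_force=20,
)

```text
clock: 2.15
tcp_pos: [0.5643, 0.0078, 0.0339]
orientation: [-0.277, 0.638, 0.669, 0.262]
wrist_force: [0.4, -0.5, 0.6]
finger_gap: 0.0401
grip_force: 0.0
```

```bash
sed -i 's/C=np.array(\[.560/C=np.array([.5617/' h.py; python3 - <<'E'
from h import *
st();Rm=tilt(np.pi/4)
go(W(-.057,0,.040)+Rm[:,2]*.019,Rm)
snap("wrist","w1.png")
E
```

```text
t 2.15 [0.5643 0.0078 0.0339] q [-0.47  0.72 -0.08  1.24  0.66  0.89] F [ 0.4 -0.5  0.6] gap 0.0401 gf 0.0
shift mm [1.0, -0.1, 7.1] turn [0.001, 0.002, -0.004]
```

View pics/w1.png

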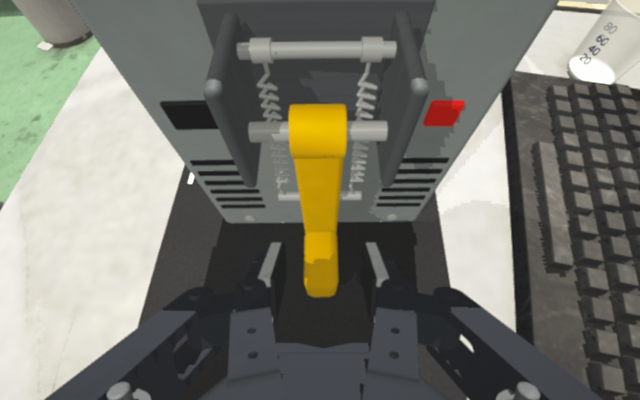

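The grip, at about (320,265), is centred between the pads. I'll go the last 6 mm and close.

Call:
step_arm(
  moves=[
    [[1, 0, 6], [0, 0, 0], 40],
    [[1, 0, 6], [0, 0, 0], 30],
    [[1, 0, 6], [0, 0, 0], 20],
    [[1, 0, 6], [0, 0, 0], 10],
    [[1, 0, 6], [0, 0, 0], 10],
    [[1, 0, 6], [0, 0, 0], 10],
    [[1, 0, 6], [0, 0, 0], 10],
  ],
  grip_force=20,
)

```text
clock: 2.78
tcp_pos: [0.5639, 0.0126, 0.0306]
orientation: [-0.277, 0.638, 0.669, 0.262]
wrist_force: [-2.8, -4.0, 4.9]
finger_gap: 0.0159
grip_force: 22.1
```

```bash
python3 - <<'E'
from h import *
s=st();q=s['orientation']; R0=R.from_quat(np.r_[q[1:],q[0]])
H=W(-.038,0,.118)
for th in np.arange(.1,.86,.1):
    Q=R.from_rotvec(YL*th)  # down -> back
    p=H+Q.apply(s['tcp_pos']-H)
    print(round(th,2),(R0.inv().apply(p-s['tcp_pos'])*1e3).round(1).tolist(),(R0.inv()*Q*R0).as_rotvec().round(3).tolist())
print(R.from_rotvec(YL*.1).apply(-ZW)@XL)
E
```

```text
t 2.78 [0.5639 0.0126 0.0306] q [-0.46  0.71 -0.09  1.23  0.66  0.9 ] F [-2.8 -4.   4.9] gap 0.0159 gf 22.127110809087753
0.1 [-5.6, 0.0, -7.1] [-0.0, -0.1, -0.0]
0.2 [-10.5, 0.1, -14.8] [-0.001, -0.2, -0.0]
0.3 [-14.6, 0.1, -22.8] [-0.001, -0.3, -0.0]
0.4 [-17.8, 0.1, -31.3] [-0.002, -0.4, -0.0]
0.5 [-20.2, 0.1, -40.0] [-0.002, -0.5, -0.0]
0.6 [-21.7, 0.1, -49.0] [-0.003, -0.6, -0.0]
0.7 [-22.3, 0.1, -58.0] [-0.003, -0.7, -0.001]
0.8 [-22.0, 0.2, -67.1] [-0.004, -0.8, -0.001]
-0.09983341664682815
```

Call:
step_arm(
  moves=[
    [[-2.9, 0, -3.5], [0, -0.05, 0], 10],
    [[-5.6, 0, -7.1], [0, -0.1, 0], 10],
    [[-8.1, 0, -10.9], [0, -0.15, 0], 10],
    [[-10.5, 0, -14.8], [0, -0.2, 0], 10],
    [[-12.6, 0, -18.8], [0, -0.25, 0], 10],
    [[-14.6, 0, -22.8], [0, -0.3, 0], 10],
    [[-16.3, 0, -27], [0, -0.35, 0], 10],
    [[-17.8, 0, -31.3], [-0.002, -0.4, 0], 10],
  ],
)

```text
clock: 3.45
tcp_pos: [0.5653, -0.0212, 0.0396]
orientation: [-0.138, 0.678, 0.711, 0.13]
wrist_force: [-1.9, -0.2, -2.8]
finger_gap: 0.0161
grip_force: 19.6
```

```bash
python3 - <<'E'
from h import *
s=st();q=s['orientation']; R0=R.from_quat(np.r_[q[1:],q[0]])
print('tool angle',np.arcsin(-R0.as_matrix()[2,2]))
im=snap("wrist","w2.png")
H=W(-.038,0,.118)
for th in np.arange(.1,.5,.1):
    Q=R.from_rotvec(YL*th)
    p=H+Q.apply(s['tcp_pos']-H)
    print(round(th,2),(R0.inv().apply(p-s['tcp_pos'])*1e3).round(1).tolist())
E
```

```text
t 3.45 [ 0.5653 -0.0212  0.0396] q [-0.37  0.52 -0.19  1.02  0.35  1.13] F [-1.9 -0.2 -2.8] gap 0.0161 gf 19.63428720831871
tool angle 1.1889515410569087
0.1 [-5.7, 0.0, -7.1]
0.2 [-10.7, 0.1, -14.7]
0.3 [-14.9, 0.1, -22.7]
0.4 [-18.2, 0.1, -31.2]
```

View pics/w2.png

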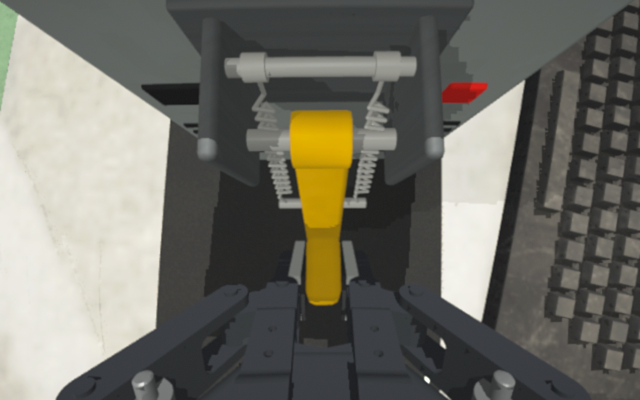

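The leg, with its grip at (322,270), is still held and swings with the tool at low force. I'll continue past dead centre.

Call:
step_arm(
  moves=[
    [[-2.9, 0, -3.5], [0, -0.05, 0], 10],
    [[-5.7, 0, -7.1], [0, -0.1, 0], 10],
    [[-8.2, 0, -10.8], [0, -0.15, 0], 10],
    [[-10.7, 0, -14.7], [0, -0.2, 0], 10],
    [[-12.8, 0, -18.7], [0, -0.25, 0], 10],
    [[-14.9, 0, -22.7], [0, -0.3, 0], 10],
    [[-16.6, 0, -27], [0, -0.35, 0], 10],
    [[-18.2, 0, -31.2], [0, -0.4, 0], 10],
  ],
)

```text
clock: 4.17
tcp_pos: [0.5668, -0.05, 0.0618]
orientation: [0.006, 0.69, 0.724, -0.006]
wrist_force: [-3.5, -0.7, -0.4]
finger_gap: 0.0157
grip_force: 20.7
```

Call:
step_arm(
  moves=[
    [[0, 0, 0], [0, 0, 0], 20],
    [[0, 0, 0], [0, 0, 0], 30],
    [[0, 0, 0], [0, 0, 0], 40],
    [[0, 0, 0], [0, 0, 0], 40],
    [[0, 0, 0], [0, 0, 0], 40],
    [[0, 0, 0], [0, 0, 0], 40],
  ],
)

```text
clock: 4.67
tcp_pos: [0.5674, -0.0506, 0.0618]
orientation: [0.006, 0.69, 0.723, -0.006]
wrist_force: [0.3, -0.4, 0.0]
finger_gap: 0.04
grip_force: 0.0
```

```bash
python3 - <<'E'
from h import *
st(); snap("wrist","w3.png")
E
```

```text
t 4.67 [ 0.5674 -0.0506  0.0618] q [-0.22  0.41 -0.25  0.91 -0.02  1.3 ] F [ 0.3 -0.4  0. ] gap 0.04 gf 0.0
```

View pics/w3.png

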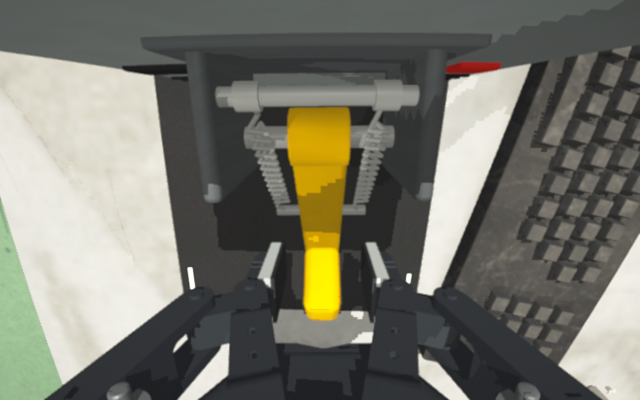

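The leg stays out on its own and the open pads are clear of it, with the grip at (321,285). I'll retreat upward.

Call:
step_arm(
  moves=[
    [[-2, 0, -25], [0, 0, 0], 40],
    [[-4, 0, -50], [0, 0, 0], 40],
    [[-8, 0, -80], [0, 0, 0], 40],
    [[-10, 0, -115], [0, 0, 0], 60],
    [[-10, 0, -150], [0, 0, 0], 80],
    [[-10, 0, -185], [0, 0, 0], 80],
    [[-10, 0, -215], [0, 0, 0], 80],
    [[-10, 0, -220], [0, 0, 0], 80],
  ],
)

```text
clock: 5.38
tcp_pos: [0.5698, -0.0571, 0.2884]
orientation: [0.01, 0.69, 0.724, -0.003]
wrist_force: [0.7, -0.2, 0.6]
finger_gap: 0.0794
grip_force: 0.0
```

```bash
cat >> h.py <<'E'
def top(a): # gripping lamp tipped back by a: tool y=+-lamp x
    Q=R.from_rotvec(-YL*a); return Q.as_matrix()@np.c_[-YL*-1, -XL, -ZW]
E
python3 - <<'E'
from h import *
s=st(); im=snap("top","t1.png")
cr=im[160:250,325:440]; cv2.imwrite('pics/c1.png',cv2.resize(cr,None,fx=6.5,fy=6.5,interpolation=cv2.INTER_CUBIC))
Rm=top(0); print(np.linalg.det(Rm)); go(W(0,0,.26),Rm)
Rm[:,:2]*=-1; go(W(0,0,.26),Rm)
E
```

```text
t 5.38 [ 0.5698 -0.0571  0.2884] q [-0.23  0.29  0.15  1.42 -0.02  1.29] F [ 0.7 -0.2  0.6] gap 0.0794 gf 0.0
-0.9999999999999999Traceback (most recent call last):
  File "<stdin>", line 4, in <module>
  File "h.py", line 27, in go
    print('shift mm',(R0.inv().apply(pos-s['tcp_pos'])*1e3).round(1).tolist(),'turn',(R0.inv()*R.from_matrix(Rm)).as_rotvec().round(3).tolist())
                                                                                               ~~~~~~~~~~~~~^^^^
  File "scipy/spatial/transform/_rotation.pyx", line 1143, in scipy.spatial.transform._rotation.Rotation.from_matrix
ValueError: Non-positive determinant (left-handed or null coordinate frame) in rotation matrix 0: [[-0.99862953  0.05233596  0.        ]
 [-0.05233596 -0.99862953  0.        ]
 [ 0.          0.         -1.        ]].
```

View pics/c1.png

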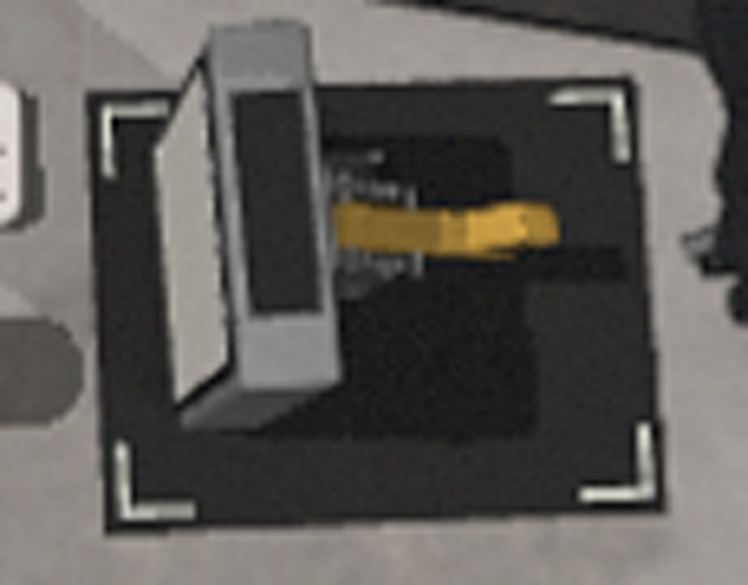

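The lamp has not moved: its top corners are still at (210,28) to (338,385). The leg is fully out, ending at (555,225). Next is the top grip.

```bash
sed -i 's/np.c_\[-YL\*-1, -XL, -ZW\]/np.c_[YL,XL,-ZW]/' h.py; python3 - <<'E'
from h import *
go(W(0,0,.24),top(0))
E
```

```text
shift mm [115.1, -2.8, 41.6] turn [-0.009, 0.021, -1.576]
```

Call:
step_arm(
  moves=[
    [[15, 0, 0], [0, 0, -0.12], 80],
    [[30, 0, 0], [0, 0, -0.24], 80],
    [[45, 0, 0], [0, 0.01, -0.36], 80],
    [[60, 0, 0], [0, 0.01, -0.48], 80],
    [[75, 0, 0], [0, 0.01, -0.6], 80],
    [[90, 0, 0], [0, 0.01, -0.72], 80],
    [[105, -2, 0], [0, 0.01, -0.84], 80],
    [[115, -3, 0], [0, 0.01, -0.96], 80],
  ],
)

```text
clock: 6.1
tcp_pos: [0.5584, 0.0594, 0.2783]
orientation: [-0.002, 0.275, 0.961, -0.005]
wrist_force: [0.1, -0.7, -0.5]
finger_gap: 0.0799
grip_force: 0.0
```

Call:
step_arm(
  moves=[
    [[0, 0, 0], [0, 0, -0.12], 80],
    [[0, 0, 0], [0, 0, -0.24], 80],
    [[0, 0, 0], [0, 0, -0.36], 80],
    [[0, 0, 0], [0, 0, -0.48], 80],
    [[0, 0, 0], [0, 0, -0.6], 80],
    [[0, 0, 0], [0, 0, -0.6], 80],
  ],
)

```text
clock: 6.6
tcp_pos: [0.5587, 0.0582, 0.2785]
orientation: [-0.004, -0.02, 1.0, -0.004]
wrist_force: [-0.4, -0.1, -0.7]
finger_gap: 0.0801
grip_force: 0.0
```

```bash
python3 - <<'E'
from h import *
st(); go(W(0,0,.160),top(0)); snap("wrist","w4.png")
c=cam("wrist"); print(proj(c,[W(a,b,.19) for a,b in((.018,.065),(.018,-.065),(-.018,-.065),(-.018,.065))]).round(0).tolist())
E
```

```text
t 6.6 [0.5587 0.0582 0.2785] q [-0.03  0.29  0.12  1.41 -0.01 -0.07] F [-0.4 -0.1 -0.7] gap 0.0801 gf 0.0
shift mm [-3.8, -0.4, 115.5] turn [-0.008, -0.007, -0.013]
[[345.0, 128.0], [345.0, 279.0], [304.0, 280.0], [297.0, 129.0]]
```

View pics/w4.png

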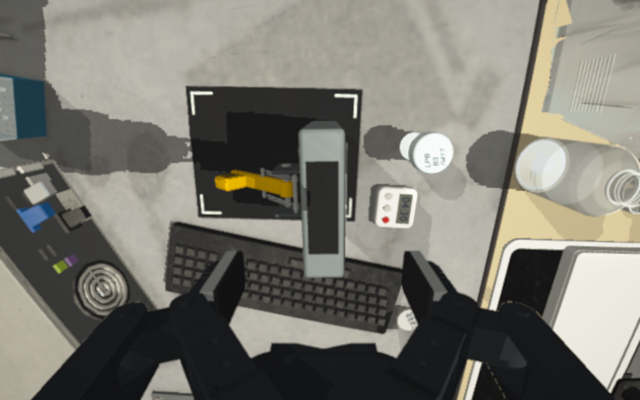

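The lamp's top face lies at (302-344, 128-277), as predicted and centred between the fingers. I'll go down and close gently.

Call:
step_arm(
  moves=[
    [[-1, 0, 25], [0, 0, 0], 75],
    [[-2, 0, 50], [-0.008, -0.007, -0.013], 75],
    [[-4, 0, 75], [-0.008, -0.007, -0.013], 75],
    [[-4, 0, 100], [-0.008, -0.007, -0.013], 70],
    [[-4, 0, 115], [-0.008, -0.007, -0.013], 60],
    [[-4, 0, 118], [-0.008, -0.007, -0.013], 55],
    [[-4, 0, 118], [-0.008, -0.007, -0.013], 50],
    [[-4, 0, 118], [-0.008, -0.007, -0.013], 46],
  ],
)

```text
clock: 7.32
tcp_pos: [0.563, 0.0573, 0.1627]
orientation: [0.001, -0.024, 1.0, -0.0]
wrist_force: [-0.9, 0.1, 0.2]
finger_gap: 0.046
grip_force: 0.0
```

Call:
step_arm(
  moves=[
    [[0, 0, 0], [0, 0, 0], 44],
    [[0, 0, 0], [0, 0, 0], 42],
    [[0, 0, 0], [0, 0, 0], 40],
    [[0, 0, 0], [0, 0, 0], 38],
    [[0, 0, 0], [0, 0, 0], 36],
    [[0, 0, 0], [0, 0, 0], 30],
    [[0, 0, 0], [0, 0, 0], 30],
    [[0, 0, 0], [0, 0, 0], 30],
  ],
  grip_force=25,
)

```text
clock: 7.98
tcp_pos: [0.5632, 0.0572, 0.163]
orientation: [0.002, -0.025, 1.0, -0.0]
wrist_force: [-0.6, -0.1, 5.9]
finger_gap: 0.0356
grip_force: 27.4
```

```bash
cat > arc.py <<'E'
from h import *
s=st();q=s['orientation']; R0=R.from_quat(np.r_[q[1:],q[0]])
print('tilt of tool z',np.arccos(-R0.as_matrix()[2,2]))
H=W(-.018,0,0)
for th in np.arange(.055,.45,.055):
    Q=R.from_rotvec(-YL*th)
    p=H+Q.apply(s['tcp_pos']-H)
    print(round(th,3),(R0.inv().apply(p-s['tcp_pos'])*1e3).round(1).tolist(),(R0.inv()*Q*R0).as_rotvec().round(3).tolist())
E
python3 arc.py
```

```text
t 7.98 [0.5632 0.0572 0.163 ] q [-0.04  0.32 -0.11  1.13 -0.   -0.09] F [-0.6 -0.1  5.9] gap 0.0356 gf 27.43941217660904
tilt of tool z 0.0037119157927478696
0.055 [-0.0, -8.8, -0.7] [-0.055, 0.0, 0.0]
0.11 [-0.1, -17.7, -1.0] [-0.11, 0.0, 0.0]
0.165 [-0.1, -26.5, -0.8] [-0.165, 0.0, 0.001]
0.22 [-0.1, -35.3, -0.1] [-0.22, 0.001, 0.001]
0.275 [-0.1, -44.1, 1.1] [-0.275, 0.001, 0.001]
0.33 [-0.1, -52.8, 2.8] [-0.33, 0.001, 0.001]
0.385 [-0.2, -61.4, 4.9] [-0.385, 0.001, 0.001]
0.44 [-0.2, -69.9, 7.6] [-0.44, 0.001, 0.002]
```

Call:
step_arm(
  moves=[
    [[0, -4.4, -0.4], [-0.027, 0, 0], 30],
    [[0, -8.8, -0.7], [-0.055, 0, 0], 30],
    [[0, -13.2, -0.9], [-0.082, 0, 0], 30],
    [[-0.1, -17.7, -1.0], [-0.11, 0, 0], 30],
    [[-0.1, -22.1, -0.9], [-0.137, 0, 0], 30],
    [[-0.1, -26.5, -0.8], [-0.165, 0, 0], 30],
    [[-0.1, -30.9, -0.5], [-0.192, 0, 0], 30],
    [[-0.1, -35.3, -0.1], [-0.22, 0, 0], 30],
  ],
)

```text
clock: 8.65
tcp_pos: [0.565, 0.0219, 0.1628]
orientation: [-0.001, -0.025, 0.994, 0.11]
wrist_force: [-0.5, -1.6, 2.3]
finger_gap: 0.0357
grip_force: 27.4
```

```bash
python3 arc.py
```

```text
t 8.65 [0.565  0.0219 0.1628] q [-0.22  0.35 -0.09  1.19  0.21 -0.27] F [-0.5 -1.6  2.3] gap 0.0357 gf 27.38850563764572
tilt of tool z 0.220890521745489
0.055 [-0.0, -8.8, -0.8] [-0.055, 0.0, 0.0]
0.11 [-0.0, -17.6, -1.0] [-0.11, 0.0, 0.0]
0.165 [-0.0, -26.5, -0.8] [-0.165, 0.0, 0.001]
0.22 [-0.1, -35.3, -0.1] [-0.22, 0.0, 0.001]
0.275 [-0.1, -44.1, 1.1] [-0.275, 0.0, 0.001]
0.33 [-0.1, -52.7, 2.7] [-0.33, 0.001, 0.001]
0.385 [-0.1, -61.3, 4.9] [-0.385, 0.001, 0.002]
0.44 [-0.1, -69.8, 7.5] [-0.44, 0.001, 0.002]
```

Call:
step_arm(
  moves=[
    [[0, -4.4, -0.4], [-0.027, 0, 0], 30],
    [[0, -8.8, -0.8], [-0.055, 0, 0], 30],
    [[0, -13.2, -0.9], [-0.082, 0, 0], 30],
    [[0, -17.6, -1.0], [-0.11, 0, 0], 30],
    [[0, -22.1, -0.9], [-0.137, 0, 0], 30],
    [[0, -26.5, -0.8], [-0.165, 0, 0], 30],
    [[0, -30.9, -0.5], [-0.192, 0, 0], 30],
    [[0, -32.1, -0.4], [-0.2, 0, 0], 30],
  ],
)

```text
clock: 9.32
tcp_pos: [0.5667, -0.0102, 0.1558]
orientation: [-0.003, -0.024, 0.977, 0.21]
wrist_force: [0.9, -1.6, 7.0]
finger_gap: 0.036
grip_force: 27.9
```

```bash
python3 arc.py | head -3; python3 -c "
from h import *
cr=snap('scene')[130:260,270:430]; cv2.imwrite('pics/s2.png',cv2.resize(cr,None,fx=4.5,fy=4.5,interpolation=cv2.INTER_CUBIC))"
```

```text
t 9.32 [ 0.5667 -0.0102  0.1558] q [-0.37  0.43 -0.04  1.28  0.39 -0.45] F [ 0.9 -1.6  7. ] gap 0.036 gf 27.855912744998932
tilt of tool z 0.4233495737426793
0.055 [-0.0, -8.8, -0.7] [-0.055, 0.0, 0.0]
```

Call:
step_arm(
  moves=[
    [[0, -1, -0.1], [-0.006, 0, 0], 30],
    [[0, -2, -0.2], [-0.012, 0, 0], 30],
    [[0, -3, -0.3], [-0.018, 0, 0], 30],
    [[0, -3, -0.3], [-0.018, 0, 0], 30],
  ],
)

```text
clock: 9.7
tcp_pos: [0.5667, -0.0121, 0.1553]
orientation: [-0.004, -0.024, 0.976, 0.218]
wrist_force: [0.7, 1.3, 6.9]
finger_gap: 0.0355
grip_force: 27.7
```

Call:
step_arm(
  moves=[
    [[0, 0, 0], [0, 0, 0], 36],
    [[0, 0, 0], [0, 0, 0], 37],
    [[0, 0, 0], [0, 0, 0], 38],
    [[0, 0, 0], [0, 0, 0], 40],
    [[0, 0, 0], [0, 0, 0], 43],
    [[0, 0, 0], [0, 0, 0], 46],
    [[0, 0, 0], [0, 0, 0], 46],
  ],
  grip_force=20,
)

```text
clock: 10.28
tcp_pos: [0.5661, -0.0121, 0.1545]
orientation: [-0.005, -0.024, 0.976, 0.217]
wrist_force: [-0.5, -0.6, 0.1]
finger_gap: 0.0458
grip_force: 0.0
```

```bash
python3 -c "
from h import *
st();snap('wrist','w5.png')"
```

```text
t 10.28 [ 0.5661 -0.0121  0.1545] q [-0.38  0.44 -0.04  1.28  0.4  -0.46] F [-0.5 -0.6  0.1] gap 0.0458 gf 0.0
```

View pics/w5.png

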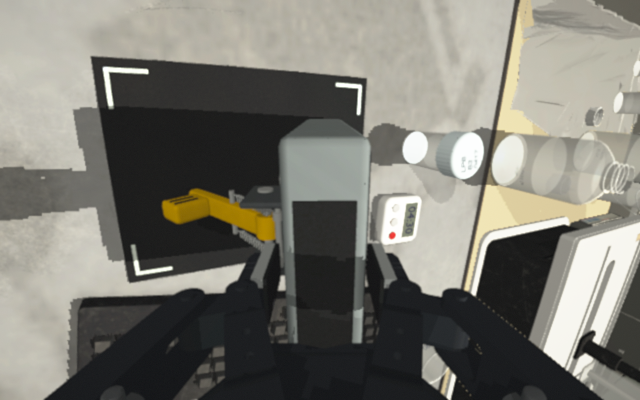

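The lamp, at (283-370, 120-340), stands free between the fingers and the leg is out at (165-275, 190-240). I'll open a little more and withdraw along the tool axis.

Call:
step_arm(
  moves=[
    [[0, 0, 0], [0, 0, 0], 50],
    [[0, 0, -6], [0, 0, 0], 54],
    [[0, 0, -14], [0, 0, 0], 60],
    [[0, 0, -30], [0, 0, 0], 60],
    [[0, 0, -55], [0, 0, 0], 60],
    [[0, 0, -85], [0, 0, 0], 60],
    [[0, 0, -120], [0, 0, 0], 60],
    [[0, 0, -130], [0, 0, 0], 60],
  ],
)

```text
clock: 11.0
tcp_pos: [0.5701, -0.0695, 0.2778]
orientation: [-0.001, -0.025, 0.976, 0.215]
wrist_force: [0.9, 0.6, 0.8]
finger_gap: 0.06
grip_force: 0.0
```

Call:
step_arm(
  moves=[
    [[0, 0, 0], [0, 0, 0], 60],
    [[0, 0, 0], [0, 0, 0], 60],
    [[0, 0, 0], [0, 0, 0], 60],
    [[0, 0, 0], [0, 0, 0], 60],
    [[0, 0, 0], [0, 0, 0], 60],
    [[0, 0, 0], [0, 0, 0], 60],
  ],
)

```text
clock: 11.5
tcp_pos: [0.5684, -0.0665, 0.2717]
orientation: [-0.005, -0.025, 0.976, 0.217]
wrist_force: [0.2, -0.3, 0.2]
finger_gap: 0.0602
grip_force: 0.0
```

```bash
python3 - <<'E'
from h import *
st()
c=cam("wrist"); im=snap("wrist")
Q=R.from_rotvec(-YL*.44); H=W(-.018,0,0)
P=[H+Q.apply(W(a,b,.19)-H) for a,b in((.018,.065),(.018,-.065),(-.018,-.065),(-.018,.065))]
P.append(H+Q.apply(W(-.038-.108*np.sin(.87),0,.118-.108*np.cos(.87))-H)); print(P[-1])
for u in proj(c,P): cv2.circle(im,tuple(int(v) for v in u),4,(0,0,255),1)
cv2.imwrite('pics/w6.png',im)
E
```

```text
t 11.5 [ 0.5684 -0.0665  0.2717] q [-0.46  0.44  0.25  1.61  0.38 -0.55] F [ 0.2 -0.3  0.2] gap 0.0602 gf 0.0
[ 0.56857579 -0.07419789  0.00307361]
```

View pics/w6.png

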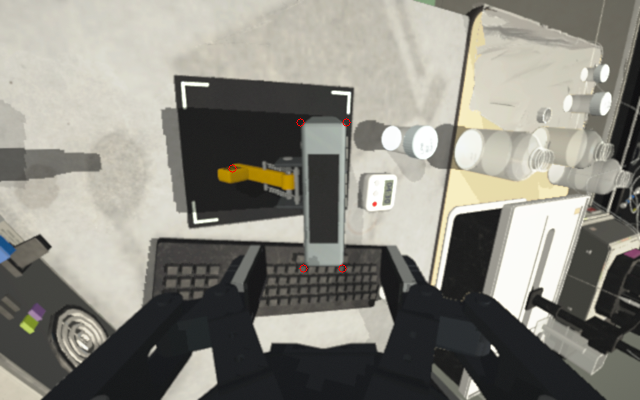

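The lamp's top face at (303-345, 120-265) agrees with the predicted corners for a 0.44 rad lean. The leg and foot are where expected and the gripper is clear, so I'm handing in.

```bash
python3 -c "
from h import *
print(env.hand_in())"
```

```text
the job is handed in; nothing more can be done
None
```

I locked the leg open, tipped the lamp back onto it under control and let go. The last wrist picture showed it leaning about 0.44 rad in its original place. The job is handed in, but `env.hand_in()` returned no verdict.

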